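Clamp a half sole in the ratchet gauge

TASK

Slide the half sole along the ledge of the sloping gauge, under the spindle, until its round toe rests against the steel end stop. Then turn the dark ratchet knob clockwise (seen from above the knob) until the spindle clamps the sole and the ratchet slips; let it slip for about a quarter of a turn, well short of half a turn, and leave the sole clamped there. Do not shift the bottle, tin or hammer.

Things in the scene. Friction and masses are not known exactly. Their poses are not given: they have to be found in the camera images.
- gauge: Olive green sole gauge fixed to the bench. Origin on the bench under the spindle; x points horizontally to the high edge of its deck (away from the robot), y along the deck, z up. The flat deck, 84 mm deep, 240 mm long (y -195 to +45 mm), slopes up towards +x at 28 degrees; its normal, the axis of spindle and knob, leans 28 degrees from vertical towards -x and meets the deck 62 mm over the origin.
- sole_toe (a point): Tip of the round toe, at half thickness, of the half sole: loose hard plate, tan with black top, 120 x 60 x 10 mm, 55 to 115 g, lying on the sloping deck, its long straight side on the ledge along the gauge's y. Toe (+y end): half round, radius 30 mm; tail (-y end): square. It starts 40 to 75 mm short of the stop. Axes upright as the gauge's.
- sole_tail (a point): Middle of the square tail end (it looks to -y) of the half sole, at half thickness, 120 mm from sole_toe. The deck's ledge is 6 mm high off the deck; its uphill face lies 34 mm downhill of the axis, so the seated sole's centre line lies 4 mm downhill of the axis. Axes upright as the gauge's.
- seat_toe (a point): Point fixed on the gauge where sole_toe is when the sole lies on the deck, against the ledge and touching the end stop: a steel block 20 mm wide and 20 mm tall off the deck whose face looks to -y, 25 mm to the +y side of the axis.
- seat_tail (a point): Point fixed on the gauge where sole_tail is then, 95 mm to the -y side of the axis. Obstacles: column 43 to 69 mm uphill of the axis, up to 69 mm off the deck, and arm from there to the head, 45 to 69 mm off the deck, both 34 mm wide (y). Free space over the rest of the deck.
- spindle: Steel spindle, 16 mm diameter, not rotating; it comes down out of the head onto the sole as the knob is turned, 3 mm per radian. Origin at the centre of its lower face, at the start 3.5 to 9.2 mm above the top of a sole on the deck. Its z is the axis of the gauge, pointing up and out of the knob.
- sole: The half sole described at sole_toe. Origin at the centre of the plate; axes as the gauge's (upright), not inclined.
- knob (a point): Grip point of the dark fluted ratchet knob, on the axis 118 mm off the deck. Knob: 26 mm diameter, from 96 to 134 mm off the deck; it does not rise or sink and can be gripped at any angle about its axis. Below it: aluminium thimble, 22 mm diameter, 73 to 95 mm off the deck, then the head sleeve, 32 mm diameter. Turned backwards, the knob raises the spindle. Axes upright as the gauge's.
- ratchet (a joint): Turn of the knob relative to the thimble, rad: 0 at the start, grows only while the ratchet slips. Clockwise, knob and thimble turn together (0.08 N m) and lower the spindle; once it bears on something with about 20 N the ratchet slips at 0.14 N m: the knob turns on, the spindle stands still. The clamp holds by itself when the knob is let go.
- dressing: White bottle of dressing with black cap, 52 mm diameter, 130 mm tall, loose on the bench. Origin under its centre.
- tin: Red tin, 68 mm diameter, 60 mm tall, loose on the bench. Origin under its centre.
- hammer: Hammer lying on the bench, handle to its -x.
Mind the look-alikes: they are no part of the job. What is meant by the sole is not red, and is the larger of those in its own colour.

How it is judged (in metres and radians):
On the way, in this order (a step that is already met when the one before it is completed fails the run):
1. the half sole rests on the deck along the ledge with its toe at the end stop (distance between sole_toe and seat_toe below 0.004 m and distance between sole_tail and seat_tail below 0.005 m), for 0.2 s.
2. the spindle clamps the seated sole and the ratchet has slipped (distance between sole_toe and seat_toe below 0.005 m and contact force between spindle and sole above 10 N and value of joint ratchet above 0.5 rad), for 0.2 s.
At the end, for the whole second after the job is handed in: The sole lies at rest in its seat (toe within 5 mm, tail within 6 mm of their seat points), the spindle bears on it with more than 10 N, and the ratchet has slipped by 0.5 to 2.4 rad in all (all of step 2 and distance between sole_tail and seat_tail below 0.006 m and linear speed of sole below 0.01 m/s and value of joint ratchet below 2.4 rad); the robot touches nothing.
It fails at once if the bottle is shifted by more than 20 mm (distance of dressing from where it was at the start of the episode above 0.02 m).
It fails at once if the tin is shifted by more than 20 mm (distance of tin from where it was at the start of the episode above 0.02 m).
It fails at once if the hammer is shifted by more than 20 mm (distance of hammer from where it was at the start of the episode above 0.02 m).
It fails at once if the ratchet is over-cranked (slipped by more than 2.4 rad) (value of joint ratchet above 2.4 rad).
It also fails if it takes over 67 s, if anything falls off the work surface, if the arm or the gripper's body presses on something with over 40 N, if the wrist force passes 120 N, or if a joint passes its speed limit or range.

ROBOT

A 6-joint arm with a two-finger parallel gripper is mounted at the origin on the work surface. World frame = base frame: x ahead of the robot, y to its left, z up, the work surface at z = 0. Lengths are in mm, angles in rad, forces in N, time in s.
With the tool pointing down it reaches from about 250 to 850 mm from the base axis. Payload 12.5 kg.
Tool frame: the origin (TCP) lies between the finger pads; the fingertips stand 8 mm ahead of it and the grasp point (between the pads) lies 11 mm behind it (bot.tcp_to_tips is the distance from the TCP to the fingertips, in mm); z points along the fingers, y is the direction in which the jaws open and shut (so a half turn about z gives the same grasp; the last joint's range is limited). The gripper opens to 93 mm and grips with 3 to 60 N. Pads are 15 mm wide; open, the fingers measure 128 mm over their backs; the gripper's body (75 mm by 188 mm) begins 65 mm behind the grasp point.
Start: joints at [1.26, 0.351, 1.652, -0, 1.139, -0.085], TCP at [123.106, 536.031, 226.633] pointing down, gripper open.
Joint ranges: [-2.75, 2.75], [-0.79, 2.1], [0.01, 2.65], [-1.57, 4.71], [0.07, 3.14], [-2.87, 2.87]. Speed limits (rad/s): [2.22, 2.22, 2.79, 3.14, 3.14, 3.14].

INTERFACE

Orientations are given as a unit quaternion [x, y, z, w].
In Python, from rig import bot gives the robot as it stands.
- The arm moves only by the tool step_arm, never from a script. Its argument "motion" is a list of rows, each a list of 7 numbers: the turn, a rotation vector about the tool's x, y, z in degrees, then the shift along the tool's x, y, z in cm, then the finger opening in cm, from 0 to 9.3. In form: [[wx, wy, wz, tx, ty, tz, hand], ...]. A call has 1 to 10 rows; each row shifts and turns the pose as measured when the row begins, along the tool's axes as they then stand; what a row does not reach is not made up. A row lasts 1/10 s, in which the tool goes at most 50 mm and 8.59 degrees, less where a joint would pass 70% of its speed; a pose out of reach is approached as far as the arm can. A call with a gripper value outside its range is refused whole. The fingers move at their own pace and stop on an object; "force" is the grip in N (left out, the last holds). Time passes only in rows, so rows that do not move let the fingers close. It gives the time, the measured TCP pose, the force and the opening at its end, in the units of the state.
- bot.get_obs(): the state, without advancing time (a new reading comes with each control period).
- bot.get_image(name): name is "scene" or "top" or "wrist"; returns (picture, depth): 384x512x3 uint8, red, green, blue; 384x512 float32, mm along the optical axis (not along the pixel's ray), 0 where there is no reading.
- bot.camera_info(name): a dict with "mtx" (3x3 intrinsics, pixels), "distortion" ([k1, k2, p1, p2, k3] as OpenCV has them; the pictures are not rectified), "rvec" (rotation vector, rad) and "tvec" (3), from world to camera coordinates, as OpenCV has them. Camera axes: x right, y down, z forward; pixel columns grow to the right and rows downward; lengths in mm; the calibration is good to about 2 mm. A picture is of the moment at which its call begins: read the wrist's pose just before it. camera_info takes no time and is no camera call; for the wrist camera it gives the pose at the moment of the call.
- bot.finish_job(): hands the job in, once; it reports no verdict.
Trained networks look in the newest picture that a camera, given by its name, has taken for a name from the list of things; names that differ only in an ending like _2 or _b are one class to them, and where a whole thing is asked for, a point or a joint stands for the part that bears it (a point fixed in the world has none). Each returns a list of dicts, best first, with "p" (0 to 1); they miss things now and then, are a little off and sometimes report something else, mostly with a low value. They report only what shows in the picture. A call takes as long as a camera call. They do not tell look-alikes from the thing itself.
- bot.boxes_of(camera, thing): "point" ([x, y, z] in mm, in world coordinates, good to about 4 mm: the middle of the surface that is visible of it).
The state is a dict: "t": time; "q": joint angles; "dq": joint speeds; "tau": joint torques, N m; "tool_pos": TCP position; "orientation": TCP orientation; "ft_force": force on the tool from outside, world axes, zero at the start; "wrist_torque": the same for the moment, N m; "finger_gap": opening from 0.0 (shut) to 1.0 (fully open).
Only numpy, scipy, OpenCV 4.12 (cv2) and the standard library are available. Lean on these libraries where they do the work, as an engineer would, in place of code of your own. Each camera call takes 0.05 s, during which the arm holds its last target. There are 200 camera calls.

## Working session

There is one attempt and no reset: what is moved stays moved. The work goes in short steps, Python scripts to look and compute and a tool call to move; the robot and the scene stay as the last step left them, time stands still between calls to the robot, and variables do not carry over. Pictures are saved under pics/ and viewed, about 8 in all and at most 12, crops included, and the job is handed in when it is done.

Besides the shell and the picture viewer there is one more tool, called after "Call:" by a JSON object that holds its "fn" and its "kwargs". step_arm: Moves the arm, as the interface text tells. Its arguments: {"type":"object","properties":{"motion":{"type":"array"},"force":{"type":"number"}},"required":["motion"]}

```bash
ls; mkdir -p pics
cat > h.py <<'E'
import numpy as np, cv2
from scipy.spatial.transform import Rotation as R
from rig import bot
def px2w(cam,uv,d,info=None):
    c=info or bot.camera_info(cam)
    n=cv2.undistortPoints(np.array(uv,float).reshape(-1,1,2),np.array(c['mtx'],float),np.array(c['distortion'],float)).reshape(-1,2)
    d=np.asarray(d,float).reshape(-1,1)
    P=np.hstack([n*d,d])
    Rm=cv2.Rodrigues(np.array(c['rvec'],float))[0]
    return (P-np.array(c['tvec'],float).reshape(1,3))@Rm
def cloud(cam,depth,info=None):
    v,u=np.mgrid[0:384,0:512]
    return px2w(cam,np.stack([u,v],-1).reshape(-1,2),depth.reshape(-1),info).reshape(384,512,3)
def save(n,im): cv2.imwrite('pics/'+n,cv2.cvtColor(im,cv2.COLOR_RGB2BGR))
E
python3 - <<'E'
from h import *
for c in ['scene','top']:
    im,d=bot.get_image(c); save(c+'0.png',im); np.savez(c+'0.npz',im=im,d=d)
    for t in ['gauge','sole','knob','spindle','sole_toe','sole_tail','dressing','tin','hammer']:
        print(c,t,[(np.round(o['point']),round(o['p'],2)) for o in bot.boxes_of(c,t)][:3])
print(bot.get_obs())
a=cv2.imread('pics/scene0.png');b=cv2.imread('pics/top0.png')
E
```

```text
pics
scene gauge [(array([625.,  57.,   6.]), 0.78)]
scene sole [(array([590., -18.,  74.]), 0.89), (array([797., -60.,  13.]), 0.57), (array([413., -29.,   7.]), 0.52)]
scene knob [(array([630.,  54.,   9.]), 0.77)]
scene spindle []
scene sole_toe [(array([803., -66.,  12.]), 0.85), (array([596., -19.,  72.]), 0.59), (array([418., -31.,   7.]), 0.47)]
scene sole_tail [(array([597., -19.,  74.]), 0.65), (array([799., -62.,  10.]), 0.61), (array([418., -27.,   6.]), 0.58)]
scene dressing [(array([602., 322.,  77.]), 0.89)]
scene tin []
scene hammer [(array([ 585., -307.,   22.]), 0.8)]
top gauge [(array([595.,  18.,  50.]), 0.92), (array([583., -28.,  70.]), 0.69)]
top sole [(array([795., -62.,  11.]), 0.82), (array([412., -36.,  11.]), 0.81), (array([582., -26.,  68.]), 0.73)]
top knob [(array([597.,  16.,  51.]), 0.84)]
top spindle []
top sole_toe [(array([793., -62.,  12.]), 0.82), (array([581., -25.,  73.]), 0.81), (array([409., -32.,   7.]), 0.56)]
top sole_tail [(array([408., -33.,   8.]), 0.87), (array([796., -59.,  12.]), 0.8), (array([585., -27.,  68.]), 0.77)]
top dressing [(array([582., 313.,  88.]), 0.55)]
top tin [(array([455., 324.,  63.]), 0.67)]
top hammer [(array([ 546., -316.,   24.]), 0.67)]
{'t': 1.0, 'q': array([ 1.26039046e+00,  3.50707963e-01,  1.65181181e+00, -2.54224079e-05,
        1.13907301e+00, -8.46177698e-02]), 'dq': array([ 0.00064422, -0.00117713, -0.00142041,  0.00196399, -0.00093056,
       -0.00067072]), 'tau': array([-1.16677740e-03, -4.97248507e+01, -2.85484886e+01,  6.98787184e-02,
        2.20582722e-02, -2.07488682e-05]), 'tool_pos': array([123.11754494, 536.02914923, 226.62369751]), 'orientation': array([ 1.12649109e-01,  9.93634831e-01, -2.32910423e-06,  1.13077052e-05]), 'ft_force': array([-1.14517359, -0.25432297, -0.02393753]), 'wrist_torque': array([ 0.01779   , -0.00200581,  0.05656312]), 'finger_gap': 0.998842687479173}
```

Run:
```python
import cv2,numpy as np
a=cv2.imread('pics/scene0.png');b=cv2.imread('pics/top0.png')
cv2.imwrite('pics/both.png',cv2.resize(np.vstack([a,b]),(800,1200))[:, :] if 0 else cv2.resize(np.hstack([a,b]),(800,300)))
```

```text
(no output)
```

View pics/scene0.png

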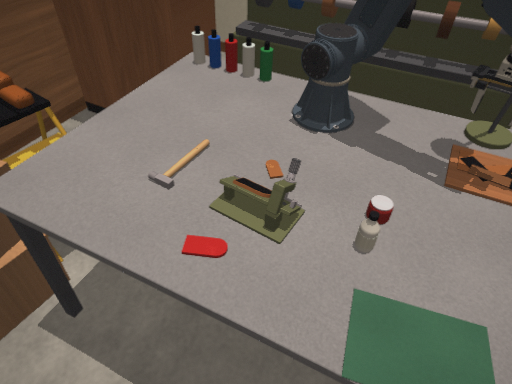

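View pics/top0.png

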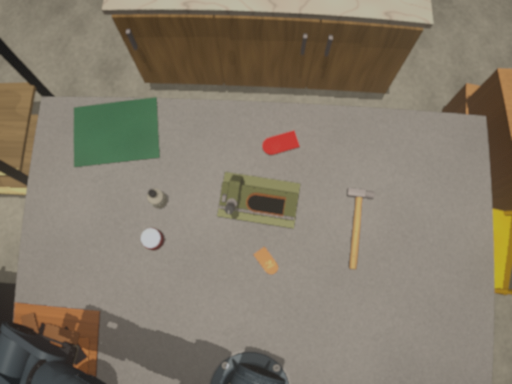

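Both views show the gauge mid-table: in the top view its base corners are near (224,172), (300,182), (294,227) and (218,217), the black sole is at (266,203) and the knob at (231,210). The look-alikes are the red one at (280,143) and the small tan one at (266,260). The bottle, tin and hammer are all well clear.

Run:
```python
from h import *
z=np.load('top0.npz');im,d=z['im'],z['d']
P=cloud('top',d)
uv=[(224,172),(300,182),(294,227),(218,217)]
c=P[195:210,215:305].reshape(-1,3)
print('corners',np.round([P[v,u] for u,v in uv]))
m=(P[...,2]>50)&(abs(P[...,0]-590)<120)&(abs(P[...,1]-20)<140)
for lo in range(50,220,20):
    k=m&(P[...,2]>=lo)&(P[...,2]<lo+20)
    if k.sum(): print(lo,k.sum(),np.round(P[k].mean(0)))
s=(im.sum(-1)<110)&m; s[:, :245]=False
Q=P[s]; n=np.linalg.svd(Q-Q.mean(0))[2][2]; print('sole',s.sum(),Q.mean(0),n)
c=bot.camera_info('wrist'); o=bot.get_obs()
Rw=cv2.Rodrigues(np.array(c['rvec']))[0]; Rt=R.from_quat(o['orientation']).as_matrix()
cp=-Rw.T@np.array(c['tvec']).ravel()
print('cam in tool',Rt.T@(cp-o['tool_pos']), '\n',Rt.T@Rw.T, np.array(c['mtx']))
```

```text
corners [[ 694.  118.    0.]
 [ 672. -132.    0.]
 [ 523. -117.   -3.]
 [ 543.  128.    3.]]
50 747 [577. -13.  61.]
70 840 [608. -11.  77.]
90 28 [646.  65.  99.]
110 77 [600.  74. 124.]
130 189 [601.  75. 140.]
150 59 [603.  75. 155.]
170 82 [542.  83. 180.]
190 1 [549.  79. 190.]
sole 0 [nan nan nan] [0. 0. 1.]
cam in tool [  75.14892865    1.01358143 -157.83532557] 
 [[ 3.42452343e-05 -9.63076598e-01 -2.69227536e-01]
 [ 9.99999985e-01 -1.28921273e-05  1.73315630e-04]
 [-1.70387143e-04 -2.69227537e-01  9.63076583e-01]] [[318.74987806   0.         261.05824108]
 [  0.         318.74987806 185.54503799]
 [  0.           0.           1.        ]]<stdin>:12: RuntimeWarning: Mean of empty slice.
  ret = um.true_divide(
```

Call:
{"fn": "step_arm", "kwargs": {"motion": [[0, 0, 8, 0, 0, -4, 9.3], [0, 0, 8, 0, 0, -4, 9.3]]}}

```text
t: 1.2
tool_pos: [122.5, 534.0, 303.7]
orientation: [0.253, 0.967, -0.005, -0.0]
ft_force: [-1.3, 0.1, 1.2]
finger_gap: 0.999
```

```bash
cat >> h.py <<'E'
import json,os
def gauge():
    g=json.load(open('g.json')); yw=g['yaw']
    xg=np.array([np.cos(yw),np.sin(yw),0]);v=np.array([-np.sin(yw),np.cos(yw),0]);Z=np.array([0,0,1.])
    a=np.radians(28);u=np.cos(a)*xg+np.sin(a)*Z;n=-np.sin(a)*xg+np.cos(a)*Z
    return np.array([g['x'],g['y'],62.]),u,v,n
def todeck(p):
    D,u,v,n=gauge(); return (np.asarray(p)-D)@np.array([u,v,n]).T
def plan(du,dv,dn,roll=0,N=None,hand=9.3):
    D,u,v,n=gauge(); p=D+du*u+dv*v+dn*n
    T=R.from_matrix(np.array([v,u,-n]).T)*R.from_rotvec([0,0,np.radians(roll)])
    o=bot.get_obs(); c=R.from_quat(o['orientation']); q=np.array(o['tool_pos'])
    w=(c.inv()*T).as_rotvec(); dist=np.linalg.norm(p-q)
    N=N or max(1,int(np.ceil(max(np.degrees(np.linalg.norm(w))/8.3,dist/45))))
    print('from deck',np.round(todeck(q),1),'q',np.round(o['q'],2),'dist',round(dist,1),'N',N)
    for i in range(N):
        ci=c*R.from_rotvec(w*i/N)
        print(json.dumps([round(float(x),1) for x in np.degrees(w)/N]+[round(float(x),2) for x in ci.inv().apply((p-q)/N)/10]+[hand]))
E
echo '{"x":605,"y":77,"yaw":-0.085}'>g.json
python3 -c "
from h import *
plan(0,-30,190)"
```

```text
from deck [-345.3  414.4  457.3] q [ 1.26  0.28  1.55 -0.    1.32  0.2 ] dist 623.0 N 14
[-1.8, -1.1, 4.6, -4.11, -1.61, 0.55, 9.3]
[-1.8, -1.1, 4.6, -4.22, -1.3, 0.59, 9.3]
[-1.8, -1.1, 4.6, -4.3, -0.98, 0.63, 9.3]
[-1.8, -1.1, 4.6, -4.35, -0.65, 0.69, 9.3]
[-1.8, -1.1, 4.6, -4.37, -0.32, 0.76, 9.3]
[-1.8, -1.1, 4.6, -4.37, 0.0, 0.84, 9.3]
[-1.8, -1.1, 4.6, -4.34, 0.32, 0.93, 9.3]
[-1.8, -1.1, 4.6, -4.28, 0.64, 1.03, 9.3]
[-1.8, -1.1, 4.6, -4.2, 0.95, 1.14, 9.3]
[-1.8, -1.1, 4.6, -4.09, 1.24, 1.25, 9.3]
[-1.8, -1.1, 4.6, -3.95, 1.52, 1.38, 9.3]
[-1.8, -1.1, 4.6, -3.79, 1.79, 1.5, 9.3]
[-1.8, -1.1, 4.6, -3.61, 2.03, 1.63, 9.3]
[-1.8, -1.1, 4.6, -3.4, 2.26, 1.77, 9.3]
```

Call:
{"fn": "step_arm", "kwargs": {"motion": [[-1.8, -1.1, 4.6, -4.1, -1.6, 0.5, 9.3], [-1.8, -1.1, 4.6, -4.2, -1.3, 0.6, 9.3], [-1.8, -1.1, 4.6, -4.3, -1.0, 0.6, 9.3], [-1.8, -1.1, 4.6, -4.3, -0.6, 0.7, 9.3], [-1.8, -1.1, 4.6, -4.4, -0.3, 0.8, 9.3], [-1.8, -1.1, 4.6, -4.4, 0, 0.8, 9.3], [-1.8, -1.1, 4.6, -4.3, 0.3, 0.9, 9.3], [-1.8, -1.1, 4.6, -4.3, 0.6, 1.0, 9.3], [-1.8, -1.1, 4.6, -4.2, 1.0, 1.1, 9.3], [-1.8, -1.1, 4.6, -4.1, 1.2, 1.2, 9.3]]}}

```text
t: 2.2
tool_pos: [403.9, 180.6, 257.1]
orientation: [0.615, 0.766, 0.131, 0.134]
ft_force: [1.0, 1.1, -0.5]
finger_gap: 1.0
```

```bash
python3 -c "
from h import *
plan(0,-30,190)"
```

```text
from deck [-93.1  86.2 270.4] q [ 0.38 -0.05  2.1  -0.15  0.73  0.25] dist 169.2 N 4
[-1.5, -1.2, 4.1, -3.62, 1.58, 1.53, 9.3]
[-1.5, -1.2, 4.1, -3.46, 1.79, 1.64, 9.3]
[-1.5, -1.2, 4.1, -3.29, 1.99, 1.77, 9.3]
[-1.5, -1.2, 4.1, -3.11, 2.16, 1.89, 9.3]
```

Call:
{"fn": "step_arm", "kwargs": {"motion": [[-1.5, -1.2, 4.1, -3.6, 1.6, 1.5, 9.3], [-1.5, -1.2, 4.1, -3.5, 1.8, 1.6, 9.3], [-1.5, -1.2, 4.1, -3.3, 2.0, 1.7, 9.3], [-1.5, -1.2, 4.1, -3.1, 2.2, 1.9, 9.3], [0, 0, 0, 0, 0, 0, 9.3]]}}

```text
t: 2.7
tool_pos: [518.3, 43.8, 231.3]
orientation: [0.721, 0.648, 0.165, 0.181]
ft_force: [-0.0, 0.9, -0.7]
finger_gap: 0.997
```

Run:
```python
from h import *
plan(0,-30,190)
info=bot.camera_info('wrist'); im,d=bot.get_image('wrist'); np.savez('w1.npz',im=im,d=d)
save('w1.png',im)
P=cloud('wrist',d,info); np.save('w1P.npy',P)
L=todeck(P)
m=(abs(L[...,0])<120)&(L[...,1]>-230)&(L[...,1]<90)&(d>0)
for lo in range(-20,160,10):
    k=m&(L[...,2]>=lo)&(L[...,2]<lo+10)
    if k.sum(): print(lo,k.sum(),np.round(L[k].mean(0)),np.round(L[k].min(0)),np.round(L[k].max(0)))
for t in ['sole','knob','gauge']: print(t,[(np.round(todeck(o['point'])),round(o['p'],2)) for o in bot.boxes_of('wrist',t)][:3])
```

```text
from deck [  5.7 -40.5 188.7] q [ 0.03  0.1   2.05 -0.12  0.5   0.23] dist 12.0 N 1
[0.4, 0.4, -1.2, 1.03, -0.59, -0.14, 9.3]
-20 6072 [-95. -43. -16.] [-118. -196.  -20.] [ 45.  90. -10.]
-10 1187 [-114.   -8.   -8.] [-120. -189.  -10.] [40. 89. -0.]
0 6011 [ -4. -44.   4.] [ -52. -183.    0.] [59. 44. 10.]
10 5490 [ -15. -101.   14.] [ -52. -177.   10.] [40. 32. 18.]
20 261 [-4. 29. 23.] [-18.  14.  20.] [59. 36. 28.]
30 3 [40. 15. 36.] [39. 15. 32.] [41. 15. 39.]
40 20 [50. 15. 44.] [41. 15. 42.] [59. 16. 46.]
50 13 [51. 16. 59.] [41. 15. 58.] [59. 16. 60.]
60 306 [23. 10. 68.] [-21. -18.  60.] [63. 17. 70.]
70 2545 [30.  1. 72.] [-21. -18.  70.] [62. 17. 80.]
80 1 [ 1.  9. 81.] [ 1.  9. 81.] [ 1.  9. 81.]
100 29 [ -2.  11. 105.] [-15.   2. 101.] [  7.  14. 109.]
110 39 [ -2.  11. 114.] [-15.   3. 110.] [  7.  14. 120.]
120 57 [ -3.  11. 125.] [-18.   2. 120.] [  8.  14. 130.]
130 1217 [ -5.   1. 137.] [-19. -12. 130.] [  8.  14. 139.]
sole [(array([  -9., -101.,   11.]), 0.87), (array([ 152., -116., -139.]), 0.86), (array([-173., -107.,   32.]), 0.77)]
knob [(array([-36., -11.,  11.]), 0.89), (array([ -3.,   4., 139.]), 0.65)]
gauge [(array([-37., -17.,   6.]), 0.87)]
```

View pics/w1.png

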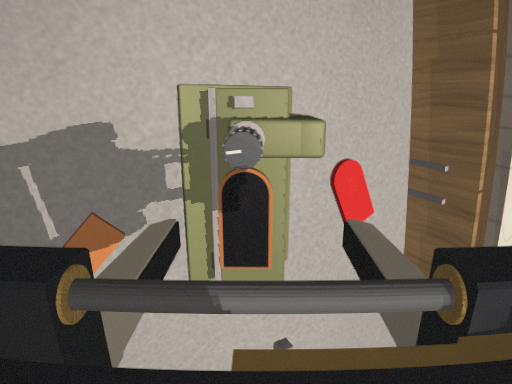

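```bash
echo '{"x":599,"y":78,"yaw":-0.085}'>g.json
cat > fit.py <<'E'
from h import *
import sys
def fit(w):
    im=np.load(w+'.npz')['im']; L=todeck(np.load(w+'P.npy'))
    s=(im.astype(int).sum(-1)<150)&(abs(L[...,2]-10)<5)&(abs(L[...,0])<45)&(L[...,1]<25)&(L[...,1]>-190)
    Q=L[s]; 
    (c,sz,an)=cv2.minAreaRect(Q[:,:2].astype(np.float32)); print('black rect',c,sz,an,'n',np.median(Q[:,2]), 'v range',np.percentile(Q[:,1],[.5,99.5]),'u',np.percentile(Q[:,0],[1,99]))
    k=(abs(L[...,2]-134)<5)&(abs(L[...,0])<25)&(abs(L[...,1])<25)
    print('knob',cv2.minEnclosingCircle(L[k][:,:2].astype(np.float32)),np.median(L[k][:,2]))
    st=(abs(L[...,2]-20)<2.5)&(abs(L[...,0])<20)&(L[...,1]>10)&(L[...,1]<60)
    print('stop',np.percentile(L[st],[2,50,98],axis=0).round(1).tolist())
    # deck edges: green deck points |n|<3, per v bin
    dk=(abs(L[...,2])<3)&(abs(L[...,0])<60)&(L[...,1]>-195)&(L[...,1]<45)
    A=[]
    for v in range(-190,45,15):
        b=L[dk&(abs(L[...,1]-v)<7.5)]
        if len(b)>30: A.append((v,np.percentile(b[:,0],98)))
    A=np.array(A); print('upper edge',A.round(1).tolist())
    al=s*0
    c2=L[(im[...,0]>140)&(im[...,1]<120)&(im[...,2]<80)&(abs(L[...,2]-8)<6)&(abs(L[...,0])<50)&(L[...,1]<25)]
    if len(c2): print('tan v',np.percentile(c2[:,1],[1,99]),'u',np.percentile(c2[:,0],[1,99]))
fit(sys.argv[1])
E
python3 fit.py w1
```

```text
black rect (-0.8392257690429688, -69.29872131347656) (178.66845703125, 61.90913009643555) 80.7317123413086 n 11.569007377634383 v range [-155.37479222  -45.45845812] u [-32.36024396  17.14565038]
knob ((-0.21986691653728485, 0.3541707992553711), 13.705509185791016) 133.90035932439022
stop [[-12.5, 24.3, 17.9], [-3.5, 30.0, 19.5], [6.2, 35.2, 20.9]]
upper edge [[-175.0, 35.0], [-160.0, 36.0], [-145.0, 37.3], [-130.0, 37.2], [-115.0, 38.4], [-100.0, 39.5], [-85.0, 39.5], [-70.0, 39.5], [-55.0, 40.6], [-40.0, 40.5], [-25.0, 37.6], [-10.0, -23.3], [5.0, -20.5], [20.0, 40.4], [35.0, 40.6]]
tan v [-158.65004259  -41.72237047] u [-37.60803131  20.36555349]
```

```bash
echo '{"x":599,"y":76.8,"yaw":-0.111}'>g.json
python3 fit.py w1; python3 -c "
from h import *
plan(-4,-176,40,hand=0)"
```

```text
black rect (0.6364364624023438, -68.21814727783203) (178.7209014892578, 61.909061431884766) 82.05023956298828 n 10.404057082639026 v range [-154.43929538  -44.55516523] u [-29.95858008  19.55247156]
knob ((-0.32332444190979004, -0.06392213702201843), 13.701683044433594) 133.95809245424354
stop [[-13.4, 25.3, 18.4], [-4.4, 31.1, 19.9], [5.4, 36.0, 21.3]]
upper edge [[-175.0, 38.8], [-160.0, 39.6], [-145.0, 40.5], [-130.0, 40.2], [-115.0, 40.9], [-100.0, 41.6], [-85.0, 41.4], [-70.0, 41.0], [-55.0, 40.9], [-40.0, 41.2], [-25.0, 40.0], [-10.0, -23.9], [5.0, -22.4], [20.0, 39.4], [35.0, 39.8]]
tan v [-157.63800472  -40.71867814] u [-35.16245186  23.43540167]
from deck [ 10.3 -38.5 187.4] q [ 0.03  0.1   2.06 -0.12  0.5   0.23] dist 202.1 N 5
[0.1, -0.1, 0.1, -2.77, -0.33, 2.92, 0]
[0.1, -0.1, 0.1, -2.77, -0.32, 2.93, 0]
[0.1, -0.1, 0.1, -2.76, -0.31, 2.93, 0]
[0.1, -0.1, 0.1, -2.76, -0.3, 2.94, 0]
[0.1, -0.1, 0.1, -2.75, -0.29, 2.94, 0]
```

Call:
{"fn": "step_arm", "kwargs": {"motion": [[0, 0, 0, -2.8, -0.3, 2.9, 0], [0, 0, 0, -2.8, -0.3, 2.9, 0], [0, 0, 0, -2.9, -0.3, 2.9, 0], [0, 0, 0, -2.9, -0.3, 2.9, 0], [0, 0, 0, -2.8, -0.3, 2.9, 0], [0, 0, 0, 0, 0, 0, 0], [0, 0, 0, 0, 0, 0, 0]]}}

```text
t: 3.6
tool_pos: [559.4, -87.5, 105.0]
orientation: [0.712, 0.656, 0.17, 0.182]
ft_force: [0.1, 0.1, -0.1]
finger_gap: 0.451
```

```bash
python3 -c "
from h import *
plan(-4,-180,12,hand=0,N=1)
print(bot.get_obs()['finger_gap'],bot.get_obs()['ft_force'])"
```

```text
from deck [   1.5 -167.7   47.9] q [-0.29  0.4   2.06  0.5   0.21 -0.67] dist 38.3 N 1
[0.9, -1.0, 1.4, -1.28, -0.64, 3.56, 0]
0.45094955396115227 [ 0.08989734  0.09287346 -0.05587041]
```

```bash
python3 - <<'E'
s=open('h.py').read()
s=s.replace("hand=9.3):\n    D,u,v,n=gauge(); p=D+du*u+dv*v+dn*n\n    T=R.from_matrix(np.array([v,u,-n]).T)*","hand=9.3,up=0,tip=0):\n    D,u,v,n=gauge(); p=D+du*u+dv*v+dn*n\n    T=R.from_rotvec(v*np.radians(up))*R.from_matrix(np.array([v,u,-n]).T)*")
s=s.replace("    o=bot.get_obs(); c=R","    p=p-tip*T.as_matrix()[:,2]; print('toolz',T.as_matrix()[:,2].round(2))\n    o=bot.get_obs(); c=R")
open('h.py','w').write(s)
E
python3 -c "
from h import *
plan(-3,-181,30,hand=0,up=12,tip=8,N=3)"
```

```text
toolz [ 0.27 -0.03 -0.96]
from deck [   1.5 -167.7   47.9] q [-0.29  0.4   2.06  0.5   0.21 -0.67] dist 16.9 N 3
[4.3, -0.3, 0.5, -0.45, -0.11, 0.33, 0]
[4.3, -0.3, 0.5, -0.45, -0.08, 0.34, 0]
[4.3, -0.3, 0.5, -0.45, -0.05, 0.34, 0]
```

Call:
{"fn": "step_arm", "kwargs": {"motion": [[4.3, -0.3, 0.5, -0.5, -0.1, 0.3, 0], [4.3, -0.3, 0.5, -0.5, -0.1, 0.3, 0], [4.3, -0.3, 0.5, -0.4, 0, 0.3, 0], [0, 0, 0, 0, 0, 0, 0], [0, 0, 0, 0, 0, 0, 0], [0, 0, 0, 0, 0, 0, 0]]}}

```text
t: 4.2
tool_pos: [559.7, -94.4, 102.2]
orientation: [0.735, 0.663, 0.092, 0.107]
ft_force: [0.3, 0.7, -0.6]
finger_gap: 0.009
```

```bash
python3 -c "
from h import *
plan(-3,-181,6,hand=0,up=12,tip=8,N=2)
print(bot.get_obs()['finger_gap'],bot.get_obs()['ft_force'])"
```

```text
toolz [ 0.27 -0.03 -0.96]
from deck [   1.2 -174.5   44.9] q [-0.27  0.44  1.91  0.08  0.51 -0.23] dist 31.8 N 2
[0.1, 0.1, 0.2, -0.32, 0.19, 1.55, 0]
[0.1, 0.1, 0.2, -0.32, 0.2, 1.55, 0]
0.009101304896256898 [ 0.28361947  0.68975711 -0.61523939]
```

Call:
{"fn": "step_arm", "kwargs": {"motion": [[0, 0, 0, -0.6, 0.1, 0, 0], [0, 0, 0, 0, 0.2, 1.5, 0], [0, 0, 0, 0, 0.1, 1.4, 0], [0, 0, 0, 0, 0, 0, 0]]}}

```text
t: 4.6
tool_pos: [570.4, -101.8, 75.3]
orientation: [0.735, 0.663, 0.094, 0.108]
ft_force: [-0.3, -0.5, 0.1]
finger_gap: 0.003
```

```bash
python3 -c "
from h import *
plan(-3,-181,6,hand=0,up=12,tip=8,N=1)
print(bot.get_obs()['finger_gap'],bot.get_obs()['ft_force'])
im,d=bot.get_image('wrist'); save('w2.png',im)"
```

```text
toolz [ 0.27 -0.03 -0.96]
from deck [  -1.4 -180.6   15.8] q [-0.28  0.51  1.9   0.1   0.46 -0.26] dist 2.0 N 1
[0.4, 0.2, 0.5, -0.04, 0.04, 0.19, 0]
0.002664513650640711 [-0.30335739 -0.46619821  0.0821269 ]
```

View pics/w2.png

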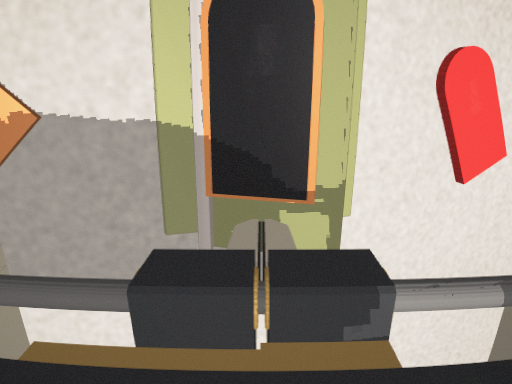

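Call:
{"fn": "step_arm", "kwargs": {"motion": [[0.4, 0.2, 0.5, 0.4, 0, 0.2, 0], [0, 0, 0, 0.7, 0, 0, 0], [0, 0, 0, 0.8, 0, 0, 0], [0, 0, 0, 1.0, 0, 0, 0], [0, 0, 0, 1.0, 0, 0, 0], [0, 0, 0, 1.0, 0, 0, 0], [0, 0, 0, 1.0, 0, 0, 0], [0, 0, 0, 0.7, 0, 0, 0], [0, 0, 0, 0, 0, 0, 0]]}}

```text
t: 5.55
tool_pos: [579.0, -29.8, 76.3]
orientation: [0.738, 0.66, 0.094, 0.105]
ft_force: [0.3, 0.1, 0.3]
finger_gap: 0.007
```

```bash
python3 -c "
from h import *
plan(-3,-102.5,6,hand=0,up=12,tip=8,N=1)
print(bot.get_obs()['ft_force'])"
```

```text
toolz [ 0.27 -0.03 -0.96]
from deck [  -0.4 -108.1   16.4] q [-0.14  0.51  1.89  0.02  0.46 -0.04] dist 6.3 N 1
[0.2, -0.0, 0.0, 0.56, -0.04, 0.27, 0]
[0.25503523 0.05213036 0.33979454]
```

Call:
{"fn": "step_arm", "kwargs": {"motion": [[0, 0, 0, 0, 0, 0.3, 0], [0, 0, 0, 0.2, 0, 0, 0], [0, 0, 0, 0.2, 0, 0, 0], [0, 0, 0, 0.2, 0, 0, 0]]}}

```text
t: 5.95
tool_pos: [580.5, -26.7, 73.6]
orientation: [0.738, 0.66, 0.093, 0.106]
ft_force: [-5.8, -23.5, 3.3]
finger_gap: 0.004
```

```bash
cat > look.py <<'E'
from h import *
import sys
w=sys.argv[1]
plan(-3,-102.5,6,hand=0,up=12,tip=8,N=1)
print(bot.get_obs()['ft_force'])
info=bot.camera_info('wrist'); im,d=bot.get_image('wrist'); np.savez(w+'.npz',im=im,d=d); save(w+'.png',im)
np.save(w+'P.npy',cloud('wrist',d,info))
E
python3 look.py w3; python3 fit.py w3
```

```text
toolz [ 0.27 -0.03 -0.96]
from deck [  -0.7 -104.9   13.5] q [-0.13  0.51  1.89  0.    0.46 -0.02] dist 2.5 N 1
[0.2, 0.2, 0.1, 0.24, -0.07, -0.02, 0]
[ -5.84324803 -23.54053894   3.26001077]
black rect (-4.643711090087891, -54.752193450927734) (83.44203186035156, 51.98892593383789) 89.7810287475586 n 10.314873704195822 v range [-92.50127301 -14.08157981] u [-29.70125065  20.21664   ]
knob ((0.0, 0.0), 0.0) nan
  return _methods._mean(a, axis=axis, dtype=dtype,
  ret = ret.dtype.type(ret / rcount)
Traceback (most recent call last):
  File "fit.py", line 22, in <module>
    fit(sys.argv[1])
    ~~~^^^^^^^^^^^^^
  File "fit.py", line 11, in fit
    print('stop',np.percentile(L[st],[2,50,98],axis=0).round(1).tolist())
                 ~~~~~~~~~~~~~^^^^^^^^^^^^^^^^^^^^^^^^
IndexError: index -1 is out of bounds for axis 0 with size 0
```

View pics/w3.png

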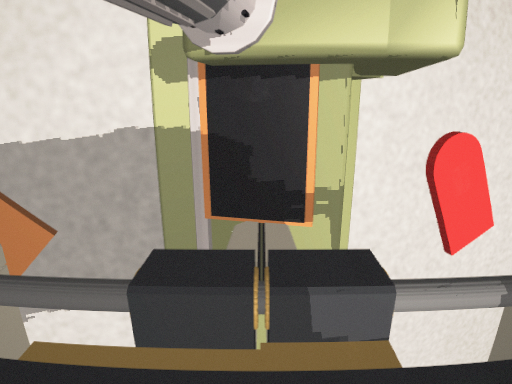

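Call:
{"fn": "step_arm", "kwargs": {"motion": [[0, 0, 0, 0, 0, 0, 0], [0, 0, 0, -0.2, 0, 0, 0], [0, 0, 0, -0.6, 0, 0, 0], [0, 0, 0, -1.0, 0, 0, 0], [0, 0, 0, -1.0, 0, -1.0, 0], [0, 0, 0, 0, 0, -4, 2], [0, 0, 0, 0, 0, -4, 4], [0, 0, 0, 0, 0, -4, 7], [0, 0, 0, 0, 0, -4, 7], [0, 0, 0, 0, 0, 0, 7]]}}

```text
t: 7.0
tool_pos: [527.7, -52.7, 241.6]
orientation: [0.738, 0.66, 0.092, 0.105]
ft_force: [1.3, 0.6, -0.3]
finger_gap: 0.387
```

```bash
python3 look.py w4; python3 fit.py w4; python3 -c "
from h import *
plan(0,0,165,hand=7,N=4)"
```

```text
toolz [ 0.27 -0.03 -0.96]
from deck [  34.4 -136.6  185.1] q [-0.2   0.17  1.88  0.03  0.81 -0.1 ] dist 178.3 N 1
[0.0, 0.1, -0.1, 3.45, 0.05, 17.49, 0]
[ 1.25977043  0.61292405 -0.30377293]
black rect (-5.051340103149414, -50.83803176879883) (83.92021179199219, 50.91861343383789) 89.86833953857422 n 10.310045010380474 v range [-92.19925943 -11.34151717] u [-29.69357501  19.84673767]
knob ((-0.45245933532714844, -3.3210272789001465), 13.114251136779785) 133.78388232998924
toolz [ 0.47 -0.05 -0.88]
from deck [  32.8 -136.6  183.2] q [-0.2   0.18  1.88  0.03  0.81 -0.1 ] dist 141.7 N 4
[-3.0, 0.0, -0.0, 3.42, -0.71, 0.61, 7]
[-3.0, 0.0, -0.0, 3.42, -0.74, 0.57, 7]
[-3.0, 0.0, -0.0, 3.42, -0.77, 0.54, 7]
[-3.0, 0.0, -0.0, 3.42, -0.8, 0.5, 7]Traceback (most recent call last):
  File "fit.py", line 22, in <module>
    fit(sys.argv[1])
    ~~~^^^^^^^^^^^^^
  File "fit.py", line 11, in fit
    print('stop',np.percentile(L[st],[2,50,98],axis=0).round(1).tolist())
                 ~~~~~~~~~~~~~^^^^^^^^^^^^^^^^^^^^^^^^
    return _quantile_unchecked(
        a, q, axis, out, overwrite_input, method, keepdims, weights)
    return _ureduce(a,
                    func=_quantile_ureduce_func,
    ...<5 lines>...
                    overwrite_input=overwrite_input,
                    method=method)
    r = func(a, **kwargs)
    result = _quantile(arr,
                       quantiles=q,
    ...<2 lines>...
                       out=out,
                       weights=wgt)
    slices_having_nans = np.isnan(arr[-1, ...])
                                  ~~~^^^^^^^^^
IndexError: index -1 is out of bounds for axis 0 with size 0
```

Call:
{"fn": "step_arm", "kwargs": {"motion": [[-3, 0, 0, 3.4, -0.7, 0.5, 7], [-3, 0, 0, 3.4, -0.7, 0.5, 7], [-3, 0, 0, 3.4, -0.8, 0.5, 7], [-3, 0, 0, 3.4, -0.8, 0.5, 7], [0, 0, 0, 0, 0, 0, 7]]}}

```text
t: 7.55
tool_pos: [520.4, 88.3, 202.7]
orientation: [0.724, 0.646, 0.161, 0.18]
ft_force: [-0.5, -0.2, -0.4]
finger_gap: 0.75
```

Call:
{"fn": "step_arm", "kwargs": {"motion": [[0, 0, -8.5, 0, 0, 0, 7], [0, 0, -8.5, 0, 0, 0, 7], [0, 0, -8.5, 0, 0, 0, 7], [0, 0, -8.5, 0, 0, 0, 7], [0, 0, -8.5, 0, 0, 0, 7], [0, 0, -8.5, 0, 0, 0, 7], [0, 0, -8.5, 0, 0, 0, 7], [0, 0, -8.5, 0, 0, 0, 7], [0, 0, -8.5, 0, 0, 0, 7], [0, 0, 0, 0, 0, 0, 7]]}}

```text
t: 8.55
tool_pos: [518.0, 83.5, 189.8]
orientation: [0.16, 0.96, 0.01, 0.23]
ft_force: [-0.3, -0.1, 0.4]
finger_gap: 0.752
```

```bash
python3 look.py w5|tail -1; python3 fit.py w5 2>&1| grep -E "knob|black|stop"; python3 -c "
from h import *
plan(0,0,165,hand=7,roll=-75)"
```

```text
[-0.32445149 -0.08310513  0.37767387]
black rect (-6.066646575927734, -38.5858154296875) (48.31465148925781, 107.41796112060547) 0.40765854716300964 n 10.312054998903335 v range [-92.06961791  14.26102361] u [-29.74423446   8.34991502]
knob ((-1.0969300270080566, -0.2448885291814804), 13.80895709991455) 133.94113371641544
stop [[-14.3, 25.3, 18.2], [-4.9, 30.6, 19.7], [4.8, 35.8, 21.3]]
toolz [ 0.47 -0.05 -0.88]
from deck [-11.8  -2.3 151. ] q [ 0.13  0.19  2.06 -0.25  0.45 -0.9 ] dist 18.4 N 1
[-0.6, -1.3, 2.2, -1.06, 0.47, -1.43, 7]
```

View pics/w5.png

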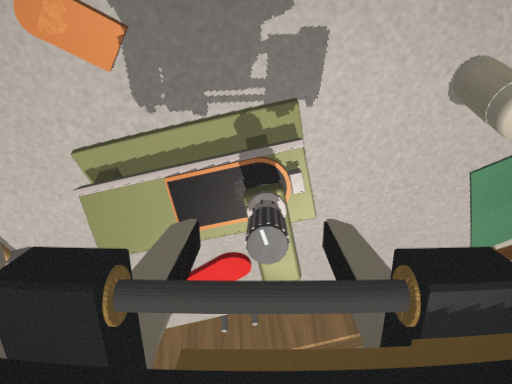

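```bash
python3 -c "
from h import *
plan(-0.6,0,165,hand=7,roll=-150)"
```

```text
toolz [ 0.47 -0.05 -0.88]
from deck [-11.8  -2.3 151. ] q [ 0.13  0.19  2.06 -0.25  0.45 -0.9 ] dist 18.0 N 9
[0.0, -0.2, -8.1, -0.11, 0.05, -0.16, 7]
[0.0, -0.2, -8.1, -0.12, 0.03, -0.16, 7]
[0.0, -0.2, -8.1, -0.12, 0.02, -0.16, 7]
[0.0, -0.2, -8.1, -0.12, -0.0, -0.16, 7]
[0.0, -0.2, -8.1, -0.12, -0.02, -0.16, 7]
[0.0, -0.2, -8.1, -0.12, -0.03, -0.16, 7]
[0.0, -0.2, -8.1, -0.11, -0.05, -0.16, 7]
[0.0, -0.2, -8.1, -0.11, -0.07, -0.16, 7]
[0.0, -0.2, -8.1, -0.1, -0.08, -0.16, 7]
```

Call:
{"fn": "step_arm", "kwargs": {"motion": [[0, -0.2, -8.1, -0.2, 0, -0.3, 7], [0, -0.2, -8.1, -0.2, 0, -0.3, 7], [0, -0.2, -8.1, -0.2, 0, -0.3, 7], [0, -0.2, -8.1, -0.2, 0, -0.3, 7], [0, -0.2, -8.1, -0.2, 0, -0.3, 7], [0, -0.2, -8.1, -0.2, -0.1, -0.2, 7], [0, -0.2, -8.1, -0.1, -0.1, -0.2, 7], [0, -0.2, -8.1, -0.1, -0.1, -0.2, 7], [0, -0.2, -8.1, -0.1, -0.1, -0.2, 7], [0, 0, 0, 0, 0, 0, 7]]}}

```text
t: 9.6
tool_pos: [521.6, 80.3, 213.2]
orientation: [-0.441, 0.865, -0.129, 0.201]
ft_force: [0.4, 0.2, 0.1]
finger_gap: 0.755
```

```bash
python3 -c "
from h import *
plan(-0.6,0,107,hand=7,roll=-150,N=3)"
```

```text
toolz [ 0.47 -0.05 -0.88]
from deck [  2.7  -5.1 169.8] q [ 0.11  0.15  2.04 -0.21  0.49 -2.23] dist 63.1 N 3
[0.2, 0.0, 0.1, -0.09, 0.16, 2.1, 7]
[0.2, 0.0, 0.1, -0.09, 0.17, 2.1, 7]
[0.2, 0.0, 0.1, -0.09, 0.17, 2.1, 7]
```

Call:
{"fn": "step_arm", "kwargs": {"motion": [[0.3, 0, 0, -0.2, 0.3, 0.5, 7], [0.2, 0, 0, -0.1, 0.2, 1.9, 7], [0, 0, 0, 0, 0, 1.9, 7], [0, 0, 0, 0, 0, 1.5, 7], [0, 0, 0, 0, 0, 0, 7]]}}

```text
t: 10.1
tool_pos: [547.4, 81.9, 157.6]
orientation: [-0.423, 0.873, -0.128, 0.204]
ft_force: [-0.4, 0.4, 0.0]
finger_gap: 0.752
```

```bash
python3 -c "
from h import *
plan(-0.6,0,107,hand=7,roll=-150,N=1); print(bot.get_obs()['ft_force'])"
```

```text
toolz [ 0.47 -0.05 -0.88]
from deck [ -0.9  -0.6 108.7] q [ 0.12  0.29  2.04 -0.31  0.35 -2.1 ] dist 1.9 N 1
[0.1, 0.0, -2.0, -0.07, 0.01, 0.17, 7]
[-0.37410269  0.39406537  0.04346246]
```

Call:
{"fn": "step_arm", "kwargs": {"motion": [[0, 0, 0, 0, 0, 0.1, 2], [0, 0, 0, 0, 0, 0, 2], [0, 0, 0, 0, 0, 0, 2], [0, 0, 0, 0, 0, 0, 2], [0, 0, 0, 0, 0, 0, 2], [0, 0, 0, 0, 0, 0, 2], [0, 0, 0, 0, 0, 0, 2]], "force": 30}}

```text
t: 10.8
tool_pos: [547.8, 81.7, 158.8]
orientation: [-0.419, 0.875, -0.128, 0.206]
ft_force: [2.3, -1.7, -3.2]
finger_gap: 0.274
```

```bash
cat > st.py <<'E'
from h import *
o=bot.get_obs(); Rt=R.from_quat(o['orientation']).as_matrix(); D,u,v,n=gauge()
x=Rt[:,0]; print('deck',todeck(o['tool_pos']).round(1),'roll',round(np.degrees(np.arctan2(x@-u,x@v)),1),'tilt',round(np.degrees(np.arccos(-Rt[:,2]@n)),1),'q',np.round(o['q'],2),'F(tool)',np.round(Rt.T@o['ft_force'],1),'T(tool)',np.round(Rt.T@o['wrist_torque'],3),'gap',round(o['finger_gap']*93,1))
E
python3 st.py
```

```text
deck [ 1.000e-01 -8.000e-01  1.096e+02] roll 147.5 tilt 0.1 q [ 0.11  0.29  2.04 -0.3   0.35 -2.09] F(tool) [ 0.9 -1.3  4. ] T(tool) [-0.033  0.186 -0.001] gap 25.5
```

Call:
{"fn": "step_arm", "kwargs": {"motion": [[0, 0, 6, 0, 0, 0, 2], [0, 0, 6, 0, 0, 0, 2], [0, 0, 6, 0, 0, 0, 2], [0, 0, 6, 0, 0, 0, 2]]}}

```text
t: 11.2
tool_pos: [548.0, 81.5, 158.9]
orientation: [-0.221, 0.945, -0.081, 0.228]
ft_force: [0.7, -1.4, -0.3]
finger_gap: 0.273
```

```bash
python3 st.py
```

```text
deck [  0.3  -1.  109.6] roll 122.7 tilt 0.1 q [ 0.11  0.29  2.04 -0.31  0.35 -1.65] F(tool) [ 0.2 -1.5  0.6] T(tool) [-0.018  0.155 -0.015] gap 25.4
```

Call:
{"fn": "step_arm", "kwargs": {"motion": [[0, 0, 6, 0, 0, 0, 2], [0, 0, 6, 0, 0, 0, 2], [0, 0, 6, 0, 0, 0, 2], [0, 0, 6, 0, 0, 0, 2], [0, 0, 6, 0, 0, 0, 2]]}}

```text
t: 11.7
tool_pos: [548.1, 81.2, 158.9]
orientation: [0.041, 0.969, -0.016, 0.242]
ft_force: [0.7, -0.1, -0.2]
finger_gap: 0.276
```

```bash
python3 st.py
```

```text
deck [  0.4  -1.3 109.6] roll 91.5 tilt 0.1 q [ 0.11  0.29  2.04 -0.31  0.35 -1.11] F(tool) [-0.5 -0.1  0.5] T(tool) [ 0.136  0.122 -0.098] gap 25.7
```

Call:
{"fn": "step_arm", "kwargs": {"motion": [[0, 0, 6, 0, 0, 0, 2], [0, 0, 6, 0, 0, 0, 2], [0, 0, 6, 0, 0, 0, 2]]}}

```text
t: 12.0
tool_pos: [548.1, 81.1, 158.9]
orientation: [0.199, 0.95, 0.023, 0.241]
ft_force: [0.4, -0.9, 0.1]
finger_gap: 0.273
```

```bash
python3 st.py; python3 look.py w6 >/dev/null; python3 st.py
```

```text
deck [  0.4  -1.4 109.6] roll 72.7 tilt 0.0 q [ 0.11  0.29  2.04 -0.31  0.35 -0.78] F(tool) [-0.7 -0.6  0.2] T(tool) [ 0.187  0.073 -0.034] gap 25.4
deck [  0.4  -1.4 109.6] roll 72.3 tilt 0.0 q [ 0.11  0.29  2.04 -0.31  0.35 -0.77] F(tool) [-0.6 -0.   1.1] T(tool) [0.27  0.088 0.066] gap 25.8
```

View pics/w6.png

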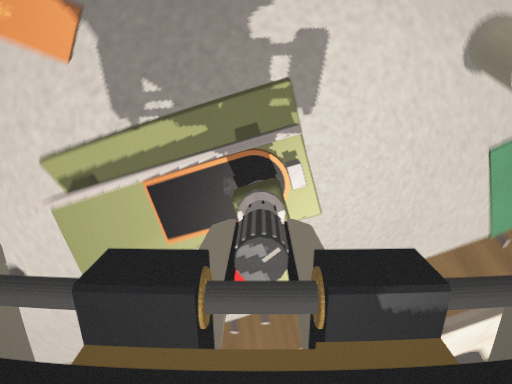

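```bash
cat >> st.py <<'E'
print('tau6',np.round(o['tau'][5],4),np.round(o['tau'],2))
E
python3 st.py;python3 - <<'E'
import cv2
a=cv2.imread('pics/w6.png')[170:300,210:310]
cv2.imwrite('pics/w6c.png',cv2.resize(a,None,fx=4.5,fy=4.5,interpolation=cv2.INTER_CUBIC))
E
```

```text
deck [  0.4  -1.4 109.6] roll 72.3 tilt 0.0 q [ 0.11  0.29  2.04 -0.31  0.35 -0.77] F(tool) [-0.6 -0.   1.1] T(tool) [0.27  0.088 0.066] gap 25.8
tau6 -1.2213 [  0.66 -41.02 -23.24  -0.15  -1.28  -1.22]
```

Call:
{"fn": "step_arm", "kwargs": {"motion": [[0, 0, 6, 0, 0, 0, 2], [0, 0, 6, 0, 0, 0, 2]]}}

```text
t: 12.25
tool_pos: [548.0, 80.9, 158.9]
orientation: [0.301, 0.922, 0.049, 0.237]
ft_force: [0.8, -0.9, -0.2]
finger_gap: 0.274
```

```bash
python3 st.py
```

```text
deck [  0.4  -1.5 109.6] roll 60.3 tilt 0.0 q [ 0.11  0.29  2.04 -0.31  0.35 -0.56] F(tool) [-1.  -0.3  0.6] T(tool) [ 0.227 -0.009 -0.122] gap 25.5
tau6 -1.5871 [ 5.100e-01 -4.102e+01 -2.326e+01 -4.000e-02 -1.280e+00 -1.590e+00]
```

View pics/w6c.png

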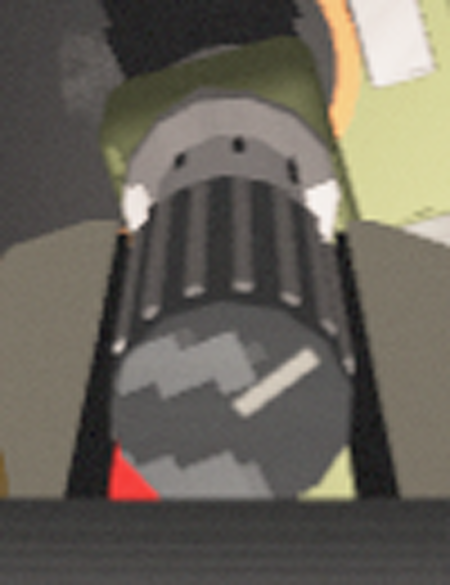

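```bash
cat > dots.py <<'E'
from h import *
import sys,os
w=sys.argv[1]
im,d=bot.get_image('wrist'); save(w+'.png',im)
def dots(f):
    g=cv2.resize(cv2.cvtColor(cv2.imread(f),cv2.COLOR_BGR2GRAY)[190:216,236:290],None,fx=6,fy=6,interpolation=cv2.INTER_CUBIC)
    bh=cv2.morphologyEx(g,cv2.MORPH_BLACKHAT,np.ones((31,31)))
    n,l,s,c=cv2.connectedComponentsWithStats((bh>45).astype(np.uint8))
    return [(*np.round(c[i]/6+[236,190],1).tolist(),int(s[i,4])) for i in range(1,n) if s[i,4]>25]
for f in ['w6',w]: print(f,dots('pics/'+f+'.png'))
E
python3 dots.py w7
```

```text
w6 [(261.9, 190.8, 486), (282.9, 201.2, 582), (263.0, 202.2, 244), (250.0, 205.7, 167), (286.8, 211.7, 954), (274.9, 208.2, 250), (236.7, 209.7, 54), (236.7, 213.6, 267), (244.4, 215.6, 37), (275.6, 215.5, 58)]
w7 [(260.6, 190.7, 344), (284.9, 200.9, 461), (263.0, 202.2, 233), (249.9, 205.7, 174), (274.9, 208.2, 247), (289.7, 211.0, 30), (275.5, 215.4, 73), (244.4, 215.5, 35)]
```

Call:
{"fn": "step_arm", "kwargs": {"motion": [[0, 0, 6, 0, 0, 0, 2], [0, 0, 6, 0, 0, 0, 2], [0, 0, 6, 0, 0, 0, 2]]}}

```text
t: 12.6
tool_pos: [547.9, 80.8, 158.9]
orientation: [0.443, 0.863, 0.086, 0.226]
ft_force: [0.4, -0.7, -0.6]
finger_gap: 0.273
```

```bash
python3 dots.py w8|tail -1; python3 st.py
```

```text
w8 [(262.0, 190.8, 225), (261.5, 202.0, 198), (274.0, 207.1, 276), (248.9, 206.7, 163), (275.4, 215.3, 87)]
deck [  0.3  -1.7 109.6] roll 41.7 tilt 0.0 q [ 0.11  0.29  2.04 -0.31  0.35 -0.24] F(tool) [-0.9  0.   0.9] T(tool) [ 0.259 -0.095 -0.089] gap 25.6
tau6 -1.0208 [  0.57 -41.03 -23.33  -0.06  -1.33  -1.02]
```

Call:
{"fn": "step_arm", "kwargs": {"motion": [[0, 0, 6, 0, 0, 0, 2], [0, 0, 6, 0, 0, 0, 2], [0, 0, 6, 0, 0, 0, 2]]}}

```text
t: 12.95
tool_pos: [547.8, 80.7, 158.8]
orientation: [0.572, 0.784, 0.12, 0.21]
ft_force: [-0.0, -1.8, -0.7]
finger_gap: 0.275
```

```bash
python3 dots.py w9|tail -1; python3 st.py
```

```text
w9 [(263.4, 190.9, 250), (256.1, 202.8, 199), (269.6, 203.9, 279), (236.4, 211.9, 297), (245.5, 210.9, 127), (277.2, 214.4, 312)]
deck [  0.2  -1.8 109.6] roll 23.7 tilt 0.0 q [ 0.11  0.29  2.04 -0.31  0.35  0.07] F(tool) [-0.5  0.  -0.5] T(tool) [ 0.323 -0.101 -0.035] gap 25.7
tau6 -0.9662 [  0.51 -41.03 -23.39  -0.06  -1.37  -0.97]
```

Call:
{"fn": "step_arm", "kwargs": {"motion": [[0, 0, 6, 0, 0, 0, 2], [0, 0, 6, 0, 0, 0, 2], [0, 0, 6, 0, 0, 0, 2], [0, 0, 6, 0, 0, 0, 2]]}}

```text
t: 13.4
tool_pos: [547.7, 80.6, 158.7]
orientation: [0.72, 0.65, 0.16, 0.181]
ft_force: [0.6, -1.0, -0.5]
finger_gap: 0.27
```

```bash
python3 dots.py w10|tail -1; python3 st.py
```

```text
w10 [(259.1, 190.8, 270), (262.5, 201.9, 280), (236.3, 203.0, 60), (236.6, 210.5, 536), (249.7, 206.5, 105), (274.5, 207.9, 202), (275.4, 215.3, 97)]
deck [ -0.   -1.9 109.6] roll 0.1 tilt 0.0 q [ 0.11  0.29  2.04 -0.31  0.35  0.49] F(tool) [-0.9  0.1  1.2] T(tool) [ 0.276 -0.195 -0.044] gap 25.5
tau6 -0.9134 [  0.39 -41.05 -23.45  -0.07  -1.4   -0.91]
```

Call:
{"fn": "step_arm", "kwargs": {"motion": [[0, 0, 6, 0, 0, 0, 2], [0, 0, 6, 0, 0, 0, 2], [0, 0, 6, 0, 0, 0, 2], [0, 0, 6, 0, 0, 0, 2], [0, 0, 6, 0, 0, 0, 2], [0, 0, 6, 0, 0, 0, 2]]}}

```text
t: 14.05
tool_pos: [547.4, 80.7, 158.6]
orientation: [0.883, 0.403, 0.207, 0.125]
ft_force: [0.3, -0.1, -1.1]
finger_gap: 0.275
```

```bash
python3 dots.py w11|tail -1; python3 st.py
python3 - <<'E'
import cv2,numpy as np
r=[cv2.resize(cv2.imread(f'pics/w{i}.png')[170:285,210:310],None,fx=2.6,fy=2.6,interpolation=cv2.INTER_CUBIC) for i in (7,9,11)]
cv2.imwrite('pics/m.png',np.hstack(r))
E
```

```text
w11 [(261.2, 190.9, 639), (265.7, 202.7, 254), (252.2, 204.4, 317), (241.9, 207.5, 46), (276.5, 210.1, 168), (236.2, 214.2, 49), (244.4, 214.6, 111), (275.4, 215.2, 159)]
deck [ -0.3  -1.8 109.6] roll -34.9 tilt 0.1 q [ 0.11  0.29  2.04 -0.31  0.36  1.1 ] F(tool) [-0.6  1.3  1.2] T(tool) [ 0.161 -0.335 -0.088] gap 25.6
tau6 -0.8911 [  0.19 -41.1  -23.48  -0.11  -1.41  -0.89]
```

View pics/m.png

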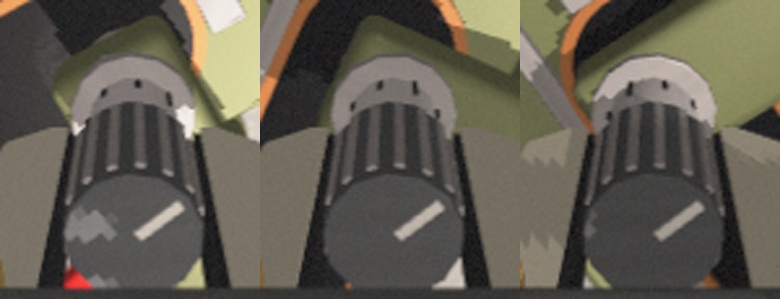

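Call:
{"fn": "step_arm", "kwargs": {"motion": [[0, 0, 6, 0, 0, 0, 2], [0, 0, 0, 0, 0, 0, 2], [0, 0, 0, 0, 0, 0, 6], [0, 0, 0, 0, 0, 0, 6], [0, 0, 0, 0, 0, 0, 6], [0, 0, 0, 0, 0, 0, 6]]}}

```text
t: 14.7
tool_pos: [547.3, 80.9, 158.6]
orientation: [0.898, 0.367, 0.212, 0.116]
ft_force: [-0.7, -0.1, -0.4]
finger_gap: 0.571
```

Call:
{"fn": "step_arm", "kwargs": {"motion": [[0, 0, 0, 0, 0, -1.5, 6], [0, 0, 0, 0, 0, -3, 6], [0, 0, 0, 0, 0, -3.5, 6], [0, 0, 0, 0, 0, -3, 6], [0, 0, 0, 0, 0, 0, 6], [0, 0, 0, 0, 0, 0, 6]]}}

```text
t: 15.3
tool_pos: [494.1, 86.9, 258.2]
orientation: [0.897, 0.37, 0.211, 0.116]
ft_force: [-0.2, 0.5, -0.8]
finger_gap: 0.648
```

```bash
python3 look.py w12|tail -1; python3 fit.py w12 2>&1|grep -E "black|stop|tan|knob"; python3 st.py
```

```text
[-0.24783195  0.54444229 -0.78244104]
black rect (4.083805084228516, -37.747535705566406) (113.77156829833984, 72.63380432128906) 85.8091812133789 n 10.337394023885405 v range [-92.35840529  18.62203274] u [-29.14348524  20.40864847]
knob ((-0.08988998830318451, -0.4824410378932953), 13.831587791442871) 133.88543616732315
stop [[-13.4, 24.9, 18.4], [-3.8, 30.7, 19.9], [5.8, 36.3, 21.3]]
tan v [-95.02171611  23.13530126] u [-34.14517427  25.48591018]
deck [ -0.8  -1.6 222.5] roll -38.8 tilt 0.1 q [ 0.15  0.04  2.04 -0.21  0.6   1.08] F(tool) [-0.2  0.4 -0.1] T(tool) [ 0.21  -0.251 -0.019] gap 60.2
tau6 0.0258 [ 1.000e-02 -3.077e+01 -2.800e+01 -2.600e-01 -1.320e+00  3.000e-02]
```

View pics/w12.png

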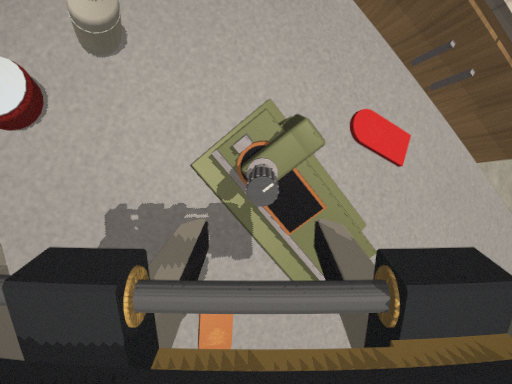

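The picture shows the toe (245,150) against the stop (242,143), with the sole seated along the ledge. The tail measures −95 mm, as it should. The tool is clear of everything, so I'm handing in.

```bash
python3 -c "
from rig import bot
print(bot.finish_job())"
```

```text
the job is handed in; nothing more can be done
None
```

I slid the sole along the ledge to the end stop, clamped it with the ratchet knob, and handed the job in at about 15 s of the 67 s allowed. No verdict was reported.

- **Seating:** I pushed the tail with closed fingers until the force rose to about 24 N. In the last wrist picture the tail edge measured −95.0 mm (the seat value), the downhill side lay at the ledge, and the toe touched the stop.
- **Clamping:** I gripped the knob at about 30 N and turned it clockwise without re-gripping. The thimble's dots turned with the tool for about 101°, which is about 5.3 mm of spindle travel, within the stated range. After that they stood still while the knob turned on, so the ratchet was slipping.
- **Ratchet slip:** It slipped about 85°, or 1.5 rad. The knob's white mark stayed fixed between the fingers, so the grip itself did not slip.
- **Retreat:** The gripper opened and withdrew about 110 mm along the spindle axis, touching nothing. The arm stayed clear of the bottle, tin and hammer throughout.

- **Checks that disagreed:** The wrist torque was too noisy, and the joint 6 torque was not usable, to tell 0.08 from 0.14 N m. The slip figure therefore rests on the dots alone.
- **Not checked:** I did not measure the clamp force directly.

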